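# Pack the frits of two chromatography columns

## Task

Take the green-handled packing rod out of its stand and use it to push the white frit in the blue-collared column down the bore until it bottoms out firmly, and hold it there for a moment at about 15 N; then do the same in the orange-collared column, and hang the rod back upright in its stand. Press gently: the rod must never load a column or its frit with more than 24 N, and the other things on the bench stay where they are.

Things in the scene. Friction and masses are not known exactly. Their poses are not given: they have to be found in the camera images.
- rod_grip (a point): middle of the handle of the packing rod, the point to grasp. Square green handle 20 x 20 mm, from 30 mm below to 28 mm above this point; under it a black flange 30 x 30 x 6 mm that rests on the stand, then a steel shaft 8 mm in diameter, 105 mm long. z points up along the rod, x and y are square to the handle's flat sides. Hangs upright in the stand; 0.08 to 0.16 kg
- rod_tip (a point): centre of the lower end of the rod's shaft, 141 mm below rod_grip along the rod
- stand_hole (a point): centre of the mouth of the 16 mm through hole in the 80 x 80 mm aluminium top plate (12 mm thick, on four legs, 115 mm above the table) of the fixed rod stand; z is up. The shaft hangs through the hole and the flange rests on the plate, so that rod_grip is 36 mm above this point
- rod: the packing rod; its origin is the centre of the underside of the flange, z up along the rod
- blue_column_rim (a point): rim centre (top of the mouth) of the upright clear tube with the blue collar. The blue funnel collar is 31 mm across outside; its mouth narrows from about 25 mm at the rim to the 14 mm bore, 12 mm below. The tube is fixed in the white rack, 100 mm long, wall 3 mm, rim 116 mm above the table; z is up, along the bore
- orange_column_rim (a point): rim centre (top of the mouth) of the upright clear tube with the orange collar. The orange funnel collar is 31 mm across outside; its mouth narrows from about 25 mm at the rim to the 14 mm bore, 12 mm below. The tube is fixed in the white rack, 100 mm long, wall 3 mm, rim 116 mm above the table; z is up, along the bore
- blue_frit_top (a point): centre of the top face of the white frit (filter disc, 13 mm across, 6 mm thick) stuck in the bore of the blue tube, at the start 10 to 34 mm below the rim. Pushed straight down, it drags on the wall with 4 to 5 N until it bottoms out on a seat with its top 53 to 67 mm below the rim; the depth differs from tube to tube and cannot be known beforehand
- orange_frit_top (a point): centre of the top face of the white frit (filter disc, 13 mm across, 6 mm thick) stuck in the bore of the orange tube, at the start 10 to 34 mm below the rim. Pushed straight down, it drags on the wall with 4 to 5 N until it bottoms out on a seat with its top 53 to 67 mm below the rim; the depth differs from tube to tube and cannot be known beforehand
- blue_column: the fixed blue-collared tube, origin at the centre of its foot, 100 mm below the rim; in the 205 mm wide white rack with two others 60 mm apart, in any order
- orange_column: the fixed orange-collared tube, as the blue one. The third tube in the rack, with a grey cap and knob 14 mm above the rims, is finished and not to be used
- blue_frit: the same frit in the blue tube, origin at the centre of its underside. Its seat is a rubber seal that gives: after bottoming out the push rises by about 4 N per mm; 10 N or more is firm, 15 N is right. The frit springs back 2 to 5 mm with the seal when the rod is lifted, and stays down
- orange_frit: the same frit in the orange tube, origin at the centre of its underside. Its seat is a rubber seal that gives: after bottoming out the push rises by about 4 N per mm; 10 N or more is firm, 15 N is right. The frit springs back 2 to 5 mm with the seal when the rod is lifted, and stays down
- amber_bottle: bystander, to be left alone: brown glass bottle with a black cap, 60 mm across, 120 mm tall; origin at the centre of its underside
- vial: bystander, to be left alone: small glass vial with a red cap, 28 mm across, 45 mm tall; origin at the centre of its underside
- beaker: bystander, to be left alone: glass beaker, 66 mm across, 75 mm tall; origin at the centre of its underside
- timer: bystander, to be left alone: flat yellow lab timer, 60 x 75 x 22 mm; origin at the centre of its underside
- tape: bystander, to be left alone: roll of red tape lying flat, 80 mm across, 19 mm high; origin at the centre of its underside
- tray: bystander, to be left alone: shallow blue tray, 110 x 80 x 25 mm; origin at the centre of its underside
- jar: bystander, to be left alone: white jar with a blue cap, 56 mm across, 75 mm tall; origin at the centre of its underside
Not all that is in view belongs to the job. Of the things that look like the rod, the middle-sized one is meant. What is shaped like the part that bears stand_hole but brown is not meant.

How it is judged (in metres and radians):
On the way, in this order (a step that is already met when the one before it is completed fails the run):
1. with the rod, the blue column's frit is held still at its seat (at least 45 mm below the rim) under a push of 10 to 24 N for 0.3 s (contact force between rod and blue_frit between 10 and 24 N and z of blue_frit_top in the frame of blue_column_rim below -0.045 m and linear speed of blue_frit below 0.004 m/s), for 0.3 s.
2. with the rod, the orange column's frit is held still at its seat (at least 45 mm below the rim) under a push of 10 to 24 N for 0.3 s (contact force between rod and orange_frit between 10 and 24 N and z of orange_frit_top in the frame of orange_column_rim below -0.045 m and linear speed of orange_frit below 0.004 m/s), for 0.3 s.
At the end, for the whole second after the job is handed in: The rod hangs released, at rest and upright in its stand (flange within 8 mm of the hole's mouth, tilt under 0.1 rad), and both frits are down, at least 45 mm below the rims (distance between rod and stand_hole below 0.008 m and angle between rod's own z axis and vertical below 0.1 rad and linear speed of rod below 0.02 m/s and contact force between rod and the fingers below 0.1 N and z of blue_frit_top in the frame of blue_column_rim below -0.045 m and z of orange_frit_top in the frame of orange_column_rim below -0.045 m); the robot touches nothing.
It fails at once if the rod loads the blue column or its frit with more than 24 N (contact force between rod and blue_column above 24 N).
It fails at once if the rod loads the orange column or its frit with more than 24 N (contact force between rod and orange_column above 24 N).
It fails at once if a bystander is moved more than 30 mm (distance of any of amber_bottle, vial, beaker, timer, tape, tray, jar from where it was at the start of the episode above 0.03 m).
It also fails if it takes over 67 s, if anything falls off the work surface, if the arm or the gripper's body presses on something with over 40 N, if the wrist force passes 120 N, or if a joint passes its speed limit or range.

## Robot

A 6-joint arm with a two-finger parallel gripper is mounted at the origin on the work surface. World frame = base frame: x ahead of the robot, y to its left, z up, the work surface at z = 0. Lengths are in mm, angles in rad, forces in N, time in s.
With the tool pointing down it reaches from about 300 to 775 mm from the base axis. Payload 14.6 kg.
Tool frame: the origin (TCP) lies between the finger pads; the fingertips stand ctrl.tip_extent ahead of it and the grasp point (between the pads) is the TCP (ctrl.tip_extent is the distance from the TCP to the fingertips, in mm); z points along the fingers, y is the line along which they close (so a half turn about z gives the same grasp; the last joint's range is limited). The gripper opens to 94 mm and grips with 3 to 60 N. Pads are 16 mm wide; open, the fingers measure 119 mm over their backs; the gripper's body (75 mm by 177 mm) begins 78 mm behind the grasp point.
Start: joints at [-1.283, 0.3, 1.521, -0, 1.321, -0.067], TCP at [191.064, -515.736, 224.446] pointing down, gripper open.
Joint ranges: [-3.03, 3.03], [-0.79, 2.21], [0.23, 2.52], [-1.04, 4.18], [0, 3.07], [-2.55, 2.55]. Speed limits (rad/s): [2.22, 2.22, 2.57, 3.14, 3.14, 3.14].

## Interface

Orientations are given as a unit quaternion [w, x, y, z].
In Python, from cell import ctrl gives the robot as it stands.
- The arm moves only by the tool servo_tool, never from a script. Its arguments are lists of equal length, an entry for each row: "translation": the shift along the tool's x, y, z in units of 40 mm (1.0 is 40 mm), a list of three; "dr": the turn, a rotation vector about the tool's x, y, z in units of 10 degrees (1.0 is 10 degrees), a list of three; "grip": the finger opening in mm, from 0 to 94. A call has exactly 8 rows; each row is the pose to reach, as a shift and turn from the pose commanded when the call began, along the tool's axes at that moment; what a row does not reach only later rows make up. A row lasts 1/8 s, in which the tool goes at most 62.5 mm and 10.7 degrees, less where a joint would pass 70% of its speed; a pose out of reach is approached as far as the arm can. A call with a gripper value outside its range is refused whole. The fingers move at their own pace and stop on an object; the grip force is fixed at half the most. Time passes only in rows, so rows that repeat a pose let the fingers close, or fill a call up. It gives the time, the measured TCP pose, the force, the opening and the grip force at its end, in the units of the state.
- ctrl.observe(): the state, without advancing time (a new reading comes with each control period).
- ctrl.read_camera(name): name is "scene" or "top" or "wrist"; returns the picture (384x512x3 uint8, red, green, blue); there is no depth.
- ctrl.camera_params(name): a dict with "fovy" (degrees; the focal length in pixels is half the picture's height over the tangent of half this angle, whatever the lens; pixels are square), "cx", "cy" (the principal point, pixels), "rvec" (rotation vector, rad) and "tvec" (3), from world to camera coordinates, as OpenCV has them; the wrist camera has in their place "T_tool_cam" (4x4, takes a point from camera to tool coordinates, whose origin is the TCP and whose axes are the flange's). Camera axes: x right, y down, z forward; pixel columns grow to the right and rows downward; lengths in mm; the calibration is good to about 2 mm. A picture is of the moment at which its call begins: read the wrist's pose just before it. camera_params takes no time and is no camera call.
- ctrl.finish_job(): hands the job in; it is judged then, once.
The state is a dict: "time_s": time; "joint_positions": joint angles; "qvel": joint speeds; "joint_efforts": joint torques, N m; "tool_pos": TCP position; "tool_rot": TCP orientation; "wrist_force": force on the tool from outside, world axes, zero at the start; "ft_torque": the same for the moment, N m; "grip_width": finger opening in mm; "gripper_force": force on a finger pad.
Only numpy, scipy, OpenCV 4.12 (cv2) and the standard library are available. Lean on these libraries where they do the work, as an engineer would, in place of code of your own. Each camera call takes 0.05 s, during which the arm holds its last target. There are 200 camera calls.

## Working session

There is one attempt and no reset: what is moved stays moved. The work goes in short steps, Python scripts to look and compute and a tool call to move; the robot and the scene stay as the last step left them, time stands still between calls to the robot, and variables do not carry over. Pictures are saved under pics/ and viewed, at most 10 in all, crops included, and the job is handed in when it is done.

Besides the shell and the picture viewer there is one more tool, called as name(argument=value, ...), one argument or row to a line, values as JSON. servo_tool: Moves the arm, as the interface text tells. Its arguments: {"type":"object","properties":{"translation":{"type":"array","items":{"type":"array","items":{"type":"number"}}},"dr":{"type":"array","items":{"type":"array","items":{"type":"number"}}},"grip":{"type":"array","items":{"type":"number"}}},"required":["translation","dr","grip"]}

```bash
ls; mkdir -p pics; cat > h.py <<'E'
import numpy as np, cv2
from cell import ctrl
from scipy.spatial.transform import Rotation as R
def cam(name):
    p=ctrl.camera_params(name); f=192/np.tan(np.radians(p['fovy'])/2)
    if 'T_tool_cam' in p:
        s=ctrl.observe(); q=s['tool_rot']; T=np.eye(4); T[:3,:3]=R.from_quat([*q[1:],q[0]]).as_matrix(); T[:3,3]=s['tool_pos']
        M=T@np.array(p['T_tool_cam']); Rc=M[:3,:3]; C=M[:3,3]
    else:
        Rw=R.from_rotvec(np.ravel(p['rvec'])).as_matrix(); Rc=Rw.T; C=-Rw.T@np.ravel(p['tvec'])
    return f,p['cx'],p['cy'],Rc,C
def ray(c,u,v):
    f,cx,cy,Rc,C=c; d=Rc@np.array([(u-cx)/f,(v-cy)/f,1]); return C,d/np.linalg.norm(d)
def onz(c,u,v,z):
    C,d=ray(c,u,v); return C+d*(z-C[2])/d[2]
def proj(c,P):
    f,cx,cy,Rc,C=c; q=Rc.T@(np.array(P)-C); return q[0]/q[2]*f+cx,q[1]/q[2]*f+cy
def shot(name,fn):
    c=cam(name); im=ctrl.read_camera(name); cv2.imwrite('pics/'+fn,im[:,:,::-1]); return c,im
E
python3 - <<'E'
from h import *
for n in('scene','top','wrist'):
    c,im=shot(n,n+'0.png'); print(n,c[0],c[1:3],c[4].round(),c[3].round(2).tolist(), {k:v for k,v in ctrl.camera_params(n).items() if k not in('rvec','tvec')})
a=[cv2.imread(f'pics/{n}0.png') for n in('scene','top')]
s=ctrl.observe();print(s, ctrl.tip_extent)
E
```

```text
pics
scene 359.03261691876355 (256.2949016553034, 189.2711973865774) [ 910. -352.  815.] [[0.6, 0.66, -0.46], [0.8, -0.49, 0.34], [0.0, -0.57, -0.82]] {'fovy': 56.273101082707555, 'cx': 256.2949016553034, 'cy': 189.2711973865774}
top 389.8943656298364 (257.6081261362921, 192.1213453854399) [ 375.  -50. 1296.] [[0.01, -0.99, 0.12], [-1.0, -0.01, -0.0], [0.0, -0.12, -0.99]] {'fovy': 52.43505800733926, 'cx': 257.6081261362921, 'cy': 192.1213453854399}
wrist 298.7852616397982 (255.88483978498283, 188.94600051492776) [ 257. -492.  384.] [[0.35, -0.91, -0.23], [-0.94, -0.34, -0.08], [-0.0, 0.24, -0.97]] {'fovy': 65.44976061804863, 'cx': 255.88483978498283, 'cy': 188.94600051492776, 'T_tool_cam': array([[ 5.28361364e-04, -9.70334761e-01, -2.41764705e-01,
         7.02201329e+01],
       [ 9.99999819e-01,  4.42951486e-04,  4.07627917e-04,
         3.04494347e-01],
       [-2.88445502e-04, -2.41764877e-01,  9.70334819e-01,
        -1.59619433e+02],
       [ 0.00000000e+00,  0.00000000e+00,  0.00000000e+00,
         1.00000000e+00]])}
{'time_s': 0.15, 'joint_positions': array([-1.28260924e+00,  3.00307781e-01,  1.52142679e+00,  4.28757976e-06,
        1.32070106e+00, -6.66348115e-02]), 'qvel': array([-0.00214223, -0.00306977, -0.00119585,  0.00010972,  0.00146378,
        0.00016991]), 'joint_efforts': array([ 3.39188009e-04, -5.31960475e+01, -3.52824068e+01,  7.08200061e-02,
        2.35838973e-02, -7.39123698e-05]), 'tool_pos': array([ 191.0118868 , -515.57407079,  224.04118552]), 'tool_rot': array([-4.19133694e-04,  9.84303918e-01,  1.76481214e-01, -4.45311886e-05]), 'wrist_force': array([-0.28449643,  0.36582952,  0.74969676]), 'ft_torque': array([ 0.03511261, -0.01013155,  0.02712649]), 'gripper_force': 0.0, 'grip_width': 93.85520423461949} 19.0
```

View pics/scene0.png

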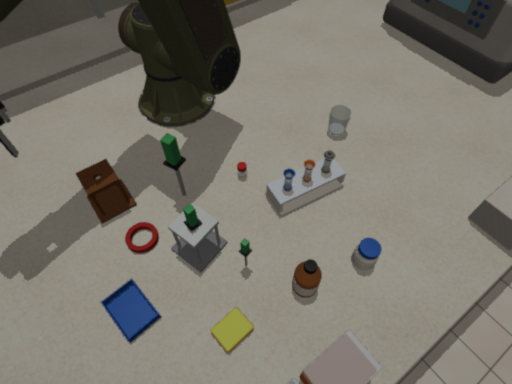

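View pics/top0.png

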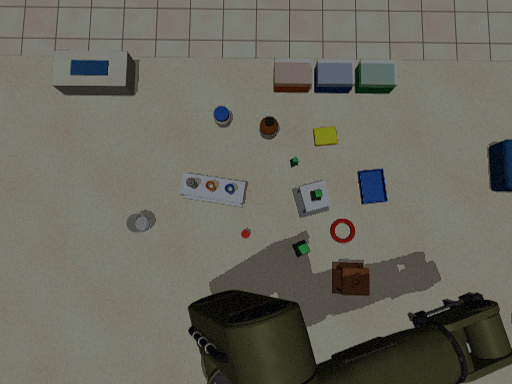

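Scene view: green-handled rods at (171,150) large, (191,216) in the aluminium stand (middle-sized) and (245,247) small. The brown stand at (105,190) is a decoy. I choose the rod at (191,216), which is (316,195) in the top view. The collars in the top view are blue (230,188), orange (211,185) and grey (191,183).

```bash
cat > m.py <<'E'
from h import *
def blobs(im,kind,box=None,amin=8):
    hsv=cv2.cvtColor(np.ascontiguousarray(im),cv2.COLOR_RGB2HSV)
    lo,hi={'green':((50,110,40),(80,255,255)),'blue':((100,120,50),(125,255,255)),'orange':((5,130,110),(16,255,255))}[kind]
    m=cv2.inRange(hsv,lo,hi)
    if box: k=np.zeros_like(m); k[box[1]:box[3],box[0]:box[2]]=255; m&=k
    m=cv2.morphologyEx(m,cv2.MORPH_CLOSE,np.ones((5,5)))
    cs,_=cv2.findContours(m,cv2.RETR_EXTERNAL,cv2.CHAIN_APPROX_NONE)
    return [(cv2.contourArea(c),cv2.boundingRect(c),cv2.minAreaRect(c),cv2.fitEllipse(c) if len(c)>5 else None) for c in cs if cv2.contourArea(c)>=amin]
E
python3 - <<'E'
from m import *
top=cv2.imread('pics/top0.png')[:,:,::-1]; sc=cv2.imread('pics/scene0.png')[:,:,::-1]
ct,cs=cam('top'),cam('scene')
for b in blobs(top,'green',(250,130,360,270)): print('top green',b[0],b[1],b[2],onz(ct,*b[2][0],150).round(1))
for b in blobs(sc,'green',(150,120,260,260)): print('sc green',b[0],b[1],b[2],onz(cs,*b[2][0],150).round(1))
for k in('blue','orange'):
    for im,c,box in((top,ct,(200,170,250,205)),(sc,cs,(270,150,330,200))):
        for b in blobs(im,k,box): print(k,b[0],b[1],onz(c,b[1][0]+b[1][2]/2,b[1][1]+b[1][3]/2,112).round(1), b[3])
a=cv2.resize(top[170:225,180:345,::-1],None,fx=4.8,fy=4.8,interpolation=3)
b=cv2.resize(sc[140:270,160:350,::-1],None,fx=2.4,fy=2.4,interpolation=3)
o=np.zeros((a.shape[0]+b.shape[0],792,3),np.uint8); o[:a.shape[0]]=a; o[a.shape[0]:,:b.shape[1]]=b
cv2.imwrite('pics/crop.png',o)
E
```

```text
top green 78.5 (298, 243, 12, 12) ((303.4000549316406, 248.30003356933594), (9.838699340820312, 9.391485214233398), 63.43495178222656) [ 350.  -186.9  150. ]
top green 35.0 (315, 190, 7, 8) ((318.0, 193.5), (7.0, 6.0), 90.0) [ 511.1 -230.5  150. ]
top green 12.5 (293, 157, 5, 6) ((294.5500183105469, 159.64999389648438), (4.110960960388184, 4.427187919616699), 71.56504821777344) [ 612.2 -161.1  150. ]
sc green 68.0 (241, 239, 8, 15) ((244.5, 246.0), (7.0, 14.0), 0.0) [ 638.2 -177.1  150. ]
sc green 166.5 (183, 204, 15, 23) ((190.0500030517578, 215.15000915527344), (21.81971549987793, 10.119288444519043), 71.56504821777344) [ 508.9 -228.   150. ]
sc green 341.0 (161, 134, 20, 31) ((170.40826416015625, 149.02752685546875), (31.320919036865234, 13.792698860168457), 73.3007583618164) [ 318.  -169.5  150. ]
blue 54.5 (225, 184, 9, 10) [526.2  34.3 112. ] ((229.21519470214844, 188.09681701660156), (8.127472877502441, 9.015811920166016), 137.54635620117188)
blue 30.0 (284, 169, 11, 7) [528.   38.3 112. ] ((288.83203125, 172.3369903564453), (6.714902400970459, 9.683221817016602), 97.7817611694336)
orange 55.0 (304, 160, 11, 9) [538.7  94.6 112. ] ((309.1958312988281, 163.66781616210938), (7.818694114685059, 9.903979301452637), 106.24083709716797)
```

View pics/crop.png

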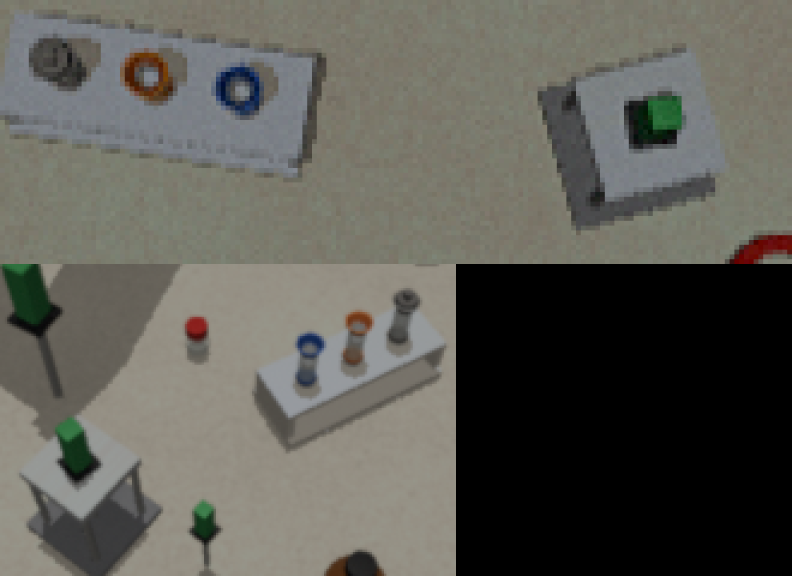

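servo_tool(
  translation=[
    [2,-0.8,-1.6],
    [4,-1.6,-1.6],
    [6,-2.4,-1.6],
    [8,-3.2,-1.6],
    [9.97,-3.96,-1.6],
    [9.97,-3.96,-1.6],
    [9.97,-3.96,-1.6],
    [9.97,-3.96,-1.6],
  ],
  dr=[
    [0,0,0],
    [0,0,0],
    [0,0,0],
    [0,0,0],
    [0,0,0],
    [0,0,0],
    [0,0,0],
    [0,0,0],
  ],
  grip=[94,94,94,94,94,94,94,94],
)

```text
time_s: 1.15
tool_pos: [511.9, -226.0, 287.9]
tool_rot: [-0.0, 0.984, 0.179, -0.0]
wrist_force: [-0.8, -0.2, -0.8]
grip_width: 94.6
gripper_force: 0.0
```

```bash
python3 - <<'E'
from m import *
c,im=shot('wrist','w1.png')
print(ctrl.observe()['tool_pos'],ctrl.observe()['tool_rot'],proj(c,(510,-229,179)))
for b in blobs(im,'green',amin=30): print(b[:3],onz(c,*b[2][0],179).round(1))
E
```

```text
[ 511.13669016 -227.01065052  287.89593233] [-3.06929636e-04  9.84042207e-01  1.77934649e-01 -3.16714863e-04] (np.float64(257.8584104196943), np.float64(195.3437574930692))
(1542.0, (127, 315, 49, 46), ((147.73086547851562, 335.3638916015625), (35.691986083984375, 58.23429489135742), 22.067899703979492)) [ 325.8 -174.3  179. ]
(598.0, (243, 172, 24, 35), ((254.9412078857422, 188.7353057861328), (22.070741653442383, 31.044557571411133), 14.03624439239502)) [ 515.  -224.2  179. ]
(263.0, (228, 54, 17, 21), ((235.6036376953125, 64.06707000732422), (16.454299926757812, 19.435951232910156), 6.34019136428833)) [ 610.2 -171.2  179. ]
```

View pics/w1.png

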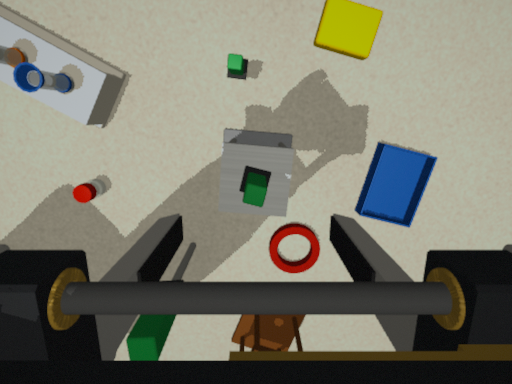

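The wrist view shows the chosen rod at (255,189) on the grey stand, with the handle turned about 14° in the image. The blue rim is at (28,77) and the orange rim at (12,58). Next I isolate the handle's top face and check the choice in a close crop.

```bash
python3 - <<'E'
from m import *
im=cv2.imread('pics/w1.png')[:,:,::-1]; c=cam('wrist')
hsv=cv2.cvtColor(np.ascontiguousarray(im),cv2.COLOR_RGB2HSV)
m=cv2.inRange(hsv[165:212,235:275],(50,110,40),(80,255,255))
print(np.where(m,hsv[165:212,235:275,2],0)[::2,::2])
cv2.imwrite('pics/c2.png',cv2.resize(im[120:225,205:310,::-1],None,fx=5.5,fy=5.5,interpolation=3))
E
```

```text
[[  0   0   0   0   0   0   0   0   0   0   0   0   0   0   0   0   0   0
    0   0]
 [  0   0   0   0   0   0   0   0   0   0   0   0   0   0   0   0   0   0
    0   0]
 [  0   0   0   0   0   0   0   0   0   0   0   0   0   0   0   0   0   0
    0   0]
 [  0   0   0   0   0   0   0   0   0   0   0   0   0   0   0   0   0   0
    0   0]
 [  0   0   0   0   0   0   0  58  59  53  46   0   0   0   0   0   0   0
    0   0]
 [  0   0   0   0   0   0   0  59  60  61  59  60  57  53  44   0   0   0
    0   0]
 [  0   0   0   0   0   0  47  61  61  62  60  61  61  60  62  47   0   0
    0   0]
 [  0   0   0   0   0   0  54  61  62  62  61  60  62  63  61  49   0   0
    0   0]
 [  0   0   0   0   0   0  59  61  62  62  61  63  61  61  60  59   0   0
    0   0]
 [  0   0   0   0   0   0  71  76  67  61  62  62  61  61  61  61   0   0
    0   0]
 [  0   0   0   0   0  44  88 103 100  95  86  76  64  60  61  62   0   0
    0   0]
 [  0   0   0   0   0  52  98 106 105 107 106 104 100  94  84  76   0   0
    0   0]
 [  0   0   0   0   0  70 102 106 106 106 107 107 106 108 106 102   0   0
    0 
[... 240 characters left out ...]
   0   0
    0   0]
 [  0   0   0   0   0 101 104 105 103 105 103 104 106 105 103   0   0   0
    0   0]
 [  0   0   0   0  89 102 104 104 103 105 104 104 104 104  99   0   0   0
    0   0]
 [  0   0   0   0  96 103 104 102 103 104 103 104 104 105  93   0   0   0
    0   0]
 [  0   0   0   0   0   0   0 102  99 103 103 104 103 103   0   0   0   0
    0   0]
 [  0   0   0   0   0   0   0   0   0   0   0 101  99  99   0   0   0   0
    0   0]
 [  0   0   0   0   0   0   0   0   0   0   0   0   0   0   0   0   0   0
    0   0]
 [  0   0   0   0   0   0   0   0   0   0   0   0   0   0   0   0   0   0
    0   0]
 [  0   0   0   0   0   0   0   0   0   0   0   0   0   0   0   0   0   0
    0   0]]
```

View pics/c2.png

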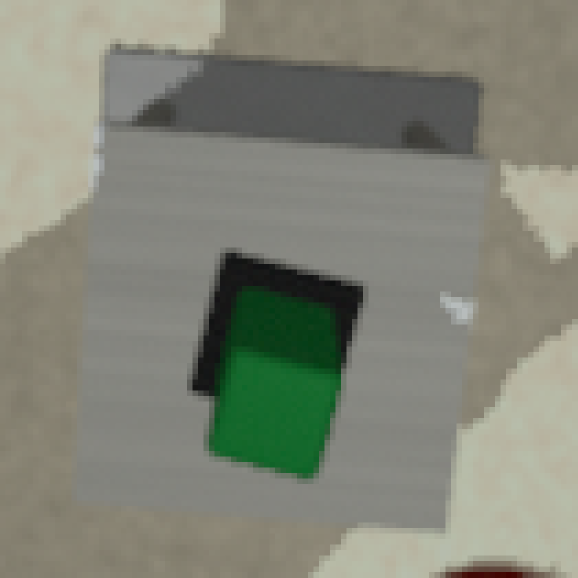

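The crop confirms it: green square handle with a black flange on the aluminium plate. The plate corners in the crop are roughly (103,125), (490,160), (443,528) and (75,500).

```bash
python3 - <<'E'
from m import *
im=cv2.imread('pics/w1.png')[:,:,::-1]; c=cam('wrist')
hsv=cv2.cvtColor(np.ascontiguousarray(im),cv2.COLOR_RGB2HSV)
m=cv2.inRange(hsv,(50,110,82),(80,255,255)); m[:165]=0;m[212:]=0;m[:,:235]=0;m[:,275:]=0
P=np.argwhere(m)[:,::-1]
W=np.array([onz(c,u,v,179)[:2] for u,v in P])
r=cv2.minAreaRect(W.astype(np.float32)); print('top',W.mean(0),r)
pl=np.array([(103,125),(490,160),(443,528),(75,500)])/5.5+[205,120]-.5
Q=np.array([onz(c,*p,115)[:2] for p in pl]); print('plate',Q.mean(0),Q.round(1).tolist(),np.linalg.norm(np.diff(Q,axis=0),axis=1))
fl=np.array([(225,250),(363,288)])/5.5+[204.5,119.5]
F=np.array([onz(c,*p,121)[:2] for p in fl]); d=F[1]-F[0];print('flange',np.linalg.norm(d),np.degrees(np.arctan2(d[1],d[0])))
s=ctrl.observe();M=R.from_quat([*s['tool_rot'][1:],s['tool_rot'][0]]).as_matrix();print(s['tool_pos'],M.round(3).tolist())
E
```

```text
top [ 508.58540264 -226.9203989 ] ((508.571533203125, -226.8079376220703), (18.45935821533203, 18.998685836791992), 5.899439811706543)
plate [ 508.65967489 -227.17900846] [[536.5, -179.4], [557.2, -254.8], [481.3, -275.1], [459.7, -199.5]] [78.19759551 78.62080502 78.54085153]
flange 28.85477172031614 -85.05044035879357
[ 511.13669016 -227.01065052  287.89593233] [[0.937, 0.35, -0.001], [0.35, -0.937, 0.0], [-0.001, -0.001, -1.0]]
```

servo_tool(
  translation=[
    [-0.06,-0.02,0.5],
    [-0.06,-0.02,1.0],
    [-0.06,-0.02,1.5],
    [-0.06,-0.02,1.5],
    [-0.06,-0.02,1.5],
    [-0.06,-0.02,1.5],
    [-0.06,-0.02,1.5],
    [-0.06,-0.02,1.5],
  ],
  dr=[
    [0,0,0.75],
    [0,0,1.5],
    [0,0,1.5],
    [0,0,1.5],
    [0,0,1.5],
    [0,0,1.5],
    [0,0,1.5],
    [0,0,1.5],
  ],
  grip=[60,60,60,60,60,60,60,60],
)

```text
time_s: 2.2
tool_pos: [507.5, -228.7, 228.7]
tool_rot: [0.0, 0.999, 0.047, 0.0]
wrist_force: [-0.1, -0.5, -0.5]
grip_width: 60.5
gripper_force: 0.0
```

```bash
cat >> h.py <<'E'
def st():
    s=ctrl.observe();M=R.from_quat([*s['tool_rot'][1:],s['tool_rot'][0]]).as_matrix();
    print(s['time_s'],s['tool_pos'].round(2),'yaw',np.degrees(np.arctan2(M[1,0],M[0,0])).round(2),'z',M[:,2].round(4),'F',s['wrist_force'].round(2),s['grip_width'],s['gripper_force']); return s,M
def go(x,y,z=None):
    s,M=st(); d=np.array([x,y,s['tool_pos'][2] if z is None else z])-s['tool_pos']; print('units',(M.T@d/40).round(3))
E
python3 -c "
from h import *
go(508.6,-227,151)"
```

```text
2.2 [ 507.52 -228.74  228.66] yaw 5.33 z [ 3.e-04 -1.e-04 -1.e+00] F [-0.13 -0.48 -0.47] 60.45435762476 0.0
units [ 0.03  -0.041  1.942]
```

```bash
cat >> m.py <<'E'
def handle(c,im,zt=179,box=None):
    hsv=cv2.cvtColor(np.ascontiguousarray(im),cv2.COLOR_RGB2HSV)
    m=cv2.inRange(hsv,(50,110,82),(80,255,255))
    n,l,s,ce=cv2.connectedComponentsWithStats(m)
    f,cx,cy=c[:3]
    for i in range(1,n):
        if s[i,4]>150:
            P=np.argwhere(l==i)[:,::-1]; W=np.array([onz(c,u,v,zt)[:2] for u,v in P]).astype(np.float32)
            r=cv2.minAreaRect(W); print('px',ce[i].round(),W.mean(0).round(2),np.round(r[1],1),round(r[2],1))
E
python3 -c "
from m import *
c,im=shot('wrist','w3.png'); handle(c,im); st()"
```

```text
px [189.  56.] [ 609.91 -175.7 ] [11.3 11.4] 12.9
px [252. 210.] [ 509.62 -225.87] [18.5 18.4] 5.4
2.25 [ 507.51 -228.71  228.6 ] yaw 5.34 z [ 2.e-04 -1.e-04 -1.e+00] F [-0.08  0.5   0.01] 59.98893152311443 0.0
```

servo_tool(
  translation=[
    [0.05,-0.055,0.6],
    [0.05,-0.055,1.2],
    [0.05,-0.055,1.7],
    [0.05,-0.055,1.94],
    [0.05,-0.055,1.94],
    [0.05,-0.055,1.94],
    [0.05,-0.055,1.94],
    [0.05,-0.055,1.94],
  ],
  dr=[
    [0,0,0],
    [0,0,0],
    [0,0,0],
    [0,0,0],
    [0,0,0],
    [0,0,0],
    [0,0,0],
    [0,0,0],
  ],
  grip=[60,60,60,60,60,30,10,10],
)

```text
time_s: 3.25
tool_pos: [509.4, -226.4, 151.2]
tool_rot: [0.0, 0.999, 0.046, 0.0]
wrist_force: [0.4, 0.1, -0.3]
grip_width: 33.5
gripper_force: 0.0
```

servo_tool(
  translation=[
    [0,0,0],
    [0,0,0],
    [0,0,0],
    [0,0,0],
    [0,0,-0.1],
    [0,0,-0.2],
    [0,0,-0.2],
    [0,0,-0.2],
  ],
  dr=[
    [0,0,0],
    [0,0,0],
    [0,0,0],
    [0,0,0],
    [0,0,0],
    [0,0,0],
    [0,0,0],
    [0,0,0],
  ],
  grip=[10,10,10,10,10,10,10,10],
)

```text
time_s: 4.25
tool_pos: [509.2, -226.3, 158.8]
tool_rot: [-0.0, 0.999, 0.046, -0.0]
wrist_force: [-0.4, 0.6, -1.9]
grip_width: 19.8
gripper_force: 30.0
```

```bash
python3 -c "
from h import *
st()"
```

```text
4.25 [ 509.21 -226.35  158.79] yaw 5.33 z [-1.e-04  1.e-04 -1.e+00] F [-0.35  0.57 -1.88] 19.791035022184772 29.999005794525146
```

servo_tool(
  translation=[
    [0,0,-0.8],
    [0,0,-1.6],
    [0,0,-2.4],
    [0,0,-3.2],
    [0,-0.5,-3.28],
    [0,-1.2,-3.28],
    [0,-2.2,-3.28],
    [0,-3.2,-3.28],
  ],
  dr=[
    [0,0,0],
    [0,0,0],
    [0,0,0],
    [0,0,0],
    [0,0,0],
    [0,0,0],
    [0,0,0],
    [0,0,0],
  ],
  grip=[10,10,10,10,10,10,10,10],
)

```text
time_s: 5.25
tool_pos: [496.5, -96.7, 288.4]
tool_rot: [-0.0, 0.999, 0.047, -0.001]
wrist_force: [-0.0, -0.1, -0.7]
grip_width: 19.7
gripper_force: 30.0
```

servo_tool(
  translation=[
    [0,-1,0],
    [0,-2,0],
    [0,-3,0],
    [0,-3.7,0],
    [0,-4.1,0],
    [0,-4.1,0],
    [0,-4.1,0],
    [0,-4.1,0],
  ],
  dr=[
    [0,0,0],
    [0,0,0],
    [0,0,0],
    [0,0,0],
    [0,0,0],
    [0,0,0],
    [0,0,0],
    [0,0,0],
  ],
  grip=[10,10,10,10,10,10,10,10],
)

```text
time_s: 6.25
tool_pos: [482.2, 63.6, 289.9]
tool_rot: [0.0, 0.999, 0.046, -0.0]
wrist_force: [0.2, -0.1, -0.5]
grip_width: 19.8
gripper_force: 30.0
```

```bash
python3 -c "
from m import *
c,im=shot('wrist','w4.png'); s,M=st()
for k in ('blue','orange'):
  for b in blobs(im,k,amin=60): print(k,b[0],b[1],b[3],onz(c,*b[3][0],116).round(1))
print('tip expected px',proj(c,s['tool_pos']+M[:,2]*141),[proj(c,p) for p in((527,36,116),(538,95,116))])
"
```

```text
6.3 [482.23  63.71 289.98] yaw 5.26 z [-0. -0. -1.] F [ 0.5   0.13 -0.96] 20.05084292988219 29.99900311231613
blue 495.5 (271, 126, 27, 26) ((283.8732604980469, 138.47625732421875), (25.0750675201416, 25.275453567504883), 2.9265215396881104) [529.5  36.6 116. ]
orange 521.5 (218, 113, 27, 27) ((231.2676239013672, 125.72756958007812), (25.40614891052246, 26.257516860961914), 161.63978576660156) [537.9  95.5 116. ]
tip expected px (np.float64(255.48331926770172), np.float64(184.58703471921658)) [(np.float64(284.1925083940669), np.float64(140.78960147616098)), (np.float64(231.69616095412877), np.float64(125.64310272608236))]
```

View pics/w4.png

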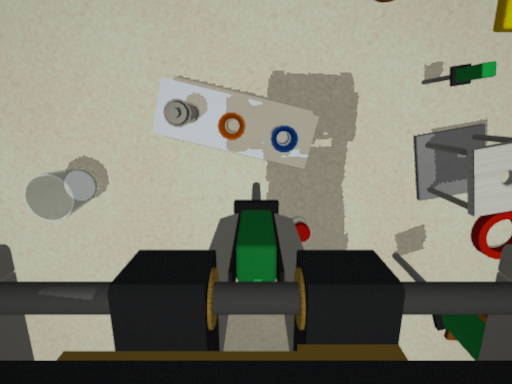

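Wrist view: blue rim at (284,138), orange rim at (231,126), 59.5 mm apart against 60 given. The tip is at (256,185), as predicted. I now move above blue.

servo_tool(
  translation=[
    [0.5,0.35,0],
    [1.0,0.7,0],
    [1.11,0.78,0],
    [1.11,0.78,0.3],
    [1.11,0.78,0.55],
    [1.11,0.78,0.55],
    [1.11,0.78,0.55],
    [1.11,0.78,0.55],
  ],
  dr=[
    [0,0,0],
    [0,0,0],
    [0,0,0],
    [0,0,0],
    [0,0,0],
    [0,0,0],
    [0,0,0],
    [0,0,0],
  ],
  grip=[10,10,10,10,10,10,10,10],
)

```text
time_s: 7.3
tool_pos: [529.3, 37.5, 268.4]
tool_rot: [0.0, 0.999, 0.047, 0.0]
wrist_force: [1.3, 0.8, -0.6]
grip_width: 19.7
gripper_force: 30.0
```

```bash
cat > a.py <<'E'
from m import *
import sys
# refine: triangulate tip and rim via top+scene cams too
cw,w=shot('wrist',sys.argv[1]); ct,t=shot('top','t_'+sys.argv[1]); cs,s_=shot('scene','s_'+sys.argv[1])
s,M=st(); tip=s['tool_pos']+M[:,2]*141; print('tip',tip.round(1))
crops=[]
for c,im,h,k in((cw,w,36,8),(cs,s_,24,12)):
    u,v=np.array(proj(c,tip)).astype(int); print(u,v); cr=im[v-h:v+h,u-h:u+h,::-1]; crops.append(cv2.resize(cr,(390,390),interpolation=3))
cv2.imwrite('pics/z_'+sys.argv[1],np.hstack(crops))
for k in ('blue','orange'):
  for c,im,box in((ct,t,(200,170,250,205)),(cs,s_,(270,140,330,200))):
    for b in blobs(im,k,box): print(k,b[0],b[1],onz(c,b[1][0]+b[1][2]/2-.5,b[1][1]+b[1][3]/2-.5,112).round(1))
E
python3 a.py b.png
```

```text
7.45 [529.28  37.47 268.27] yaw 5.33 z [ 4.e-04  0.e+00 -1.e+00] F [-0.31 -0.47 -1.33] 19.684021743801175 29.999036192893982
tip [529.3  37.5 127.3]
255 184
290 169
blue 8.5 (225, 188, 8, 6) [521.6  37.3 112. ]
blue 20.0 (284, 170, 10, 5) [525.3  37.3 112. ]
orange 39.5 (304, 160, 11, 9) [536.7  94.7 112. ]
```

View pics/z_b.png

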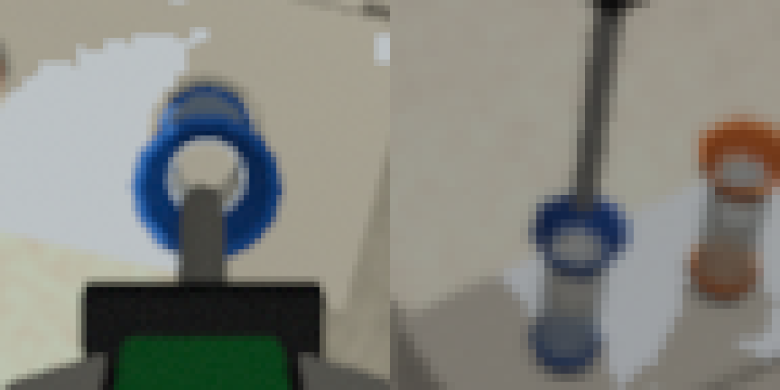

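The tip sits inside the blue mouth in both views, within about 1 mm. I start down gently.

servo_tool(
  translation=[
    [0,0.02,0.1],
    [0,0.02,0.2],
    [0,0.02,0.3],
    [0,0.02,0.4],
    [0,0.02,0.48],
    [0,0.02,0.55],
    [0,0.02,0.62],
    [0,0.02,0.68],
  ],
  dr=[
    [0,0,0],
    [0,0,0],
    [0,0,0],
    [0,0,0],
    [0,0,0],
    [0,0,0],
    [0,0,0],
    [0,0,0],
  ],
  grip=[10,10,10,10,10,10,10,10],
)

```text
time_s: 8.45
tool_pos: [529.3, 36.6, 240.7]
tool_rot: [0.0, 0.999, 0.046, 0.0]
wrist_force: [0.0, -0.1, -1.1]
grip_width: 19.7
gripper_force: 30.0
```

servo_tool(
  translation=[
    [0,0,0.08],
    [0,0,0.16],
    [0,0,0.24],
    [0,0,0.32],
    [0,0,0.4],
    [0,0,0.46],
    [0,0,0.46],
    [0,0,0.46],
  ],
  dr=[
    [0,0,0],
    [0,0,0],
    [0,0,0],
    [0,0,0],
    [0,0,0],
    [0,0,0],
    [0,0,0],
    [0,0,0],
  ],
  grip=[10,10,10,10,10,10,10,10],
)

```text
time_s: 9.45
tool_pos: [529.4, 36.6, 222.6]
tool_rot: [0.0, 0.999, 0.047, 0.0]
wrist_force: [-0.9, 0.5, 1.7]
grip_width: 20.1
gripper_force: 30.0
```

servo_tool(
  translation=[
    [0,0,0.06],
    [0,0,0.12],
    [0,0,0.18],
    [0,0,0.24],
    [0,0,0.3],
    [0,0,0.36],
    [0,0,0.42],
    [0,0,0.42],
  ],
  dr=[
    [0,0,0],
    [0,0,0],
    [0,0,0],
    [0,0,0],
    [0,0,0],
    [0,0,0],
    [0,0,0],
    [0,0,0],
  ],
  grip=[10,10,10,10,10,10,10,10],
)

```text
time_s: 10.45
tool_pos: [529.3, 36.6, 205.4]
tool_rot: [0.0, 0.999, 0.047, -0.0]
wrist_force: [-0.7, 0.4, 2.4]
grip_width: 19.7
gripper_force: 30.0
```

servo_tool(
  translation=[
    [0,0,0.02],
    [0,0,0.04],
    [0,0,0.06],
    [0,0,0.07],
    [0,0,0.07],
    [0,0,0.07],
    [0,0,0.07],
    [0,0,0.07],
  ],
  dr=[
    [0,0,0],
    [0,0,0],
    [0,0,0],
    [0,0,0],
    [0,0,0],
    [0,0,0],
    [0,0,0],
    [0,0,0],
  ],
  grip=[10,10,10,10,10,10,10,10],
)

```text
time_s: 11.45
tool_pos: [529.3, 36.6, 202.9]
tool_rot: [0.0, 0.999, 0.046, 0.0]
wrist_force: [-0.4, 0.3, 3.4]
grip_width: 19.8
gripper_force: 30.0
```

servo_tool(
  translation=[
    [0,0,0.02],
    [0,0,0.04],
    [0,0,0.06],
    [0,0,0.06],
    [0,0,0.06],
    [0,0,0.06],
    [0,0,0.06],
    [0,0,0.06],
  ],
  dr=[
    [0,0,0],
    [0,0,0],
    [0,0,0],
    [0,0,0],
    [0,0,0],
    [0,0,0],
    [0,0,0],
    [0,0,0],
  ],
  grip=[10,10,10,10,10,10,10,10],
)

```text
time_s: 12.45
tool_pos: [529.3, 36.6, 200.4]
tool_rot: [0.0, 0.999, 0.046, -0.0]
wrist_force: [0.0, 0.1, 2.1]
grip_width: 20.1
gripper_force: 30.0
```

servo_tool(
  translation=[
    [0,0,0.02],
    [0,0,0.04],
    [0,0,0.06],
    [0,0,0.06],
    [0,0,0.06],
    [0,0,0.06],
    [0,0,0.06],
    [0,0,0.06],
  ],
  dr=[
    [0,0,0],
    [0,0,0],
    [0,0,0],
    [0,0,0],
    [0,0,0],
    [0,0,0],
    [0,0,0],
    [0,0,0],
  ],
  grip=[10,10,10,10,10,10,10,10],
)

```text
time_s: 13.45
tool_pos: [529.3, 36.6, 198.0]
tool_rot: [-0.0, 0.999, 0.046, -0.0]
wrist_force: [0.3, -0.7, 2.7]
grip_width: 19.8
gripper_force: 30.0
```

servo_tool(
  translation=[
    [0,0,0.02],
    [0,0,0.04],
    [0,0,0.06],
    [0,0,0.06],
    [0,0,0.06],
    [0,0,0.06],
    [0,0,0.06],
    [0,0,0.06],
  ],
  dr=[
    [0,0,0],
    [0,0,0],
    [0,0,0],
    [0,0,0],
    [0,0,0],
    [0,0,0],
    [0,0,0],
    [0,0,0],
  ],
  grip=[10,10,10,10,10,10,10,10],
)

```text
time_s: 14.45
tool_pos: [529.3, 36.6, 195.6]
tool_rot: [-0.0, 0.999, 0.046, -0.0]
wrist_force: [0.1, -0.5, 2.8]
grip_width: 19.4
gripper_force: 30.0
```

servo_tool(
  translation=[
    [0,0,0.02],
    [0,0,0.04],
    [0,0,0.06],
    [0,0,0.06],
    [0,0,0.06],
    [0,0,0.06],
    [0,0,0.06],
    [0,0,0.06],
  ],
  dr=[
    [0,0,0],
    [0,0,0],
    [0,0,0],
    [0,0,0],
    [0,0,0],
    [0,0,0],
    [0,0,0],
    [0,0,0],
  ],
  grip=[10,10,10,10,10,10,10,10],
)

```text
time_s: 15.45
tool_pos: [529.3, 36.6, 193.3]
tool_rot: [-0.0, 0.999, 0.046, 0.0]
wrist_force: [0.3, 0.3, 2.7]
grip_width: 20.1
gripper_force: 30.0
```

servo_tool(
  translation=[
    [0,0,0.02],
    [0,0,0.04],
    [0,0,0.06],
    [0,0,0.06],
    [0,0,0.06],
    [0,0,0.06],
    [0,0,0.06],
    [0,0,0.06],
  ],
  dr=[
    [0,0,0],
    [0,0,0],
    [0,0,0],
    [0,0,0],
    [0,0,0],
    [0,0,0],
    [0,0,0],
    [0,0,0],
  ],
  grip=[10,10,10,10,10,10,10,10],
)

```text
time_s: 16.45
tool_pos: [529.3, 36.6, 190.8]
tool_rot: [-0.0, 0.999, 0.046, -0.0]
wrist_force: [0.6, 0.2, 2.7]
grip_width: 19.8
gripper_force: 30.0
```

servo_tool(
  translation=[
    [0,0,0.02],
    [0,0,0.04],
    [0,0,0.06],
    [0,0,0.06],
    [0,0,0.06],
    [0,0,0.06],
    [0,0,0.06],
    [0,0,0.06],
  ],
  dr=[
    [0,0,0],
    [0,0,0],
    [0,0,0],
    [0,0,0],
    [0,0,0],
    [0,0,0],
    [0,0,0],
    [0,0,0],
  ],
  grip=[10,10,10,10,10,10,10,10],
)

```text
time_s: 17.45
tool_pos: [529.4, 36.6, 188.6]
tool_rot: [0.0, 0.999, 0.046, 0.0]
wrist_force: [-0.6, 1.3, 5.1]
grip_width: 19.7
gripper_force: 30.0
```

servo_tool(
  translation=[
    [0,0,0.02],
    [0,0,0.04],
    [0,0,0.05],
    [0,0,0.05],
    [0,0,0.05],
    [0,0,0.05],
    [0,0,0.05],
    [0,0,0.05],
  ],
  dr=[
    [0,0,0],
    [0,0,0],
    [0,0,0],
    [0,0,0],
    [0,0,0],
    [0,0,0],
    [0,0,0],
    [0,0,0],
  ],
  grip=[10,10,10,10,10,10,10,10],
)

```text
time_s: 18.45
tool_pos: [529.5, 36.7, 187.2]
tool_rot: [0.0, 0.999, 0.046, 0.0]
wrist_force: [-2.9, 0.4, 11.3]
grip_width: 19.7
gripper_force: 30.0
```

servo_tool(
  translation=[
    [0,0,0.01],
    [0,0,0.02],
    [0,0,0.025],
    [0,0,0.025],
    [0,0,0.025],
    [0,0,0.025],
    [0,0,0.025],
    [0,0,0.025],
  ],
  dr=[
    [0,0,0],
    [0,0,0],
    [0,0,0],
    [0,0,0],
    [0,0,0],
    [0,0,0],
    [0,0,0],
    [0,0,0],
  ],
  grip=[10,10,10,10,10,10,10,10],
)

```text
time_s: 19.45
tool_pos: [529.5, 36.6, 186.5]
tool_rot: [0.0, 0.999, 0.046, 0.001]
wrist_force: [-2.6, 0.6, 12.7]
grip_width: 20.0
gripper_force: 30.0
```

servo_tool(
  translation=[
    [0,0,0.015],
    [0,0,0.015],
    [0,0,0.015],
    [0,0,0.015],
    [0,0,-0.1],
    [0,0,-0.3],
    [0,0,-0.6],
    [0,0,-1.0],
  ],
  dr=[
    [0,0,0],
    [0,0,0],
    [0,0,0],
    [0,0,0],
    [0,0,0],
    [0,0,0],
    [0,0,0],
    [0,0,0],
  ],
  grip=[10,10,10,10,10,10,10,10],
)

```text
time_s: 20.45
tool_pos: [529.2, 36.6, 226.1]
tool_rot: [-0.0, 0.999, 0.046, -0.0]
wrist_force: [0.7, -0.4, -1.1]
grip_width: 19.7
gripper_force: 30.0
```

servo_tool(
  translation=[
    [0,0,-0.6],
    [0,0,-1.1],
    [0,0,-1.15],
    [0.15,-0.6,-1.15],
    [0.35,-1.45,-1.15],
    [0.35,-1.45,-1.05],
    [0.35,-1.45,-1.05],
    [0.35,-1.45,-1.05],
  ],
  dr=[
    [0,0,0],
    [0,0,0],
    [0,0,0],
    [0,0,0],
    [0,0,0],
    [0,0,0],
    [0,0,0],
    [0,0,0],
  ],
  grip=[10,10,10,10,10,10,10,10],
)

```text
time_s: 21.45
tool_pos: [537.8, 94.9, 267.3]
tool_rot: [0.0, 0.999, 0.046, -0.0]
wrist_force: [0.2, -0.8, -0.5]
grip_width: 19.9
gripper_force: 30.0
```

```bash
python3 a.py o.png
```

```text
21.6 [537.9   95.16 267.57] yaw 5.29 z [ 2.e-04 -0.e+00 -1.e+00] F [-0.27 -0.65 -0.52] 19.770599542437512 29.999673664569855
tip [537.9  95.2 126.6]
255 184
310 160
blue 51.0 (225, 184, 9, 10) [527.7  35.9 112. ]
blue 21.0 (284, 169, 10, 7) [525.3  37.3 112. ]
orange 25.5 (304, 160, 11, 7) [534.3  96.8 112. ]
```

View pics/z_o.png

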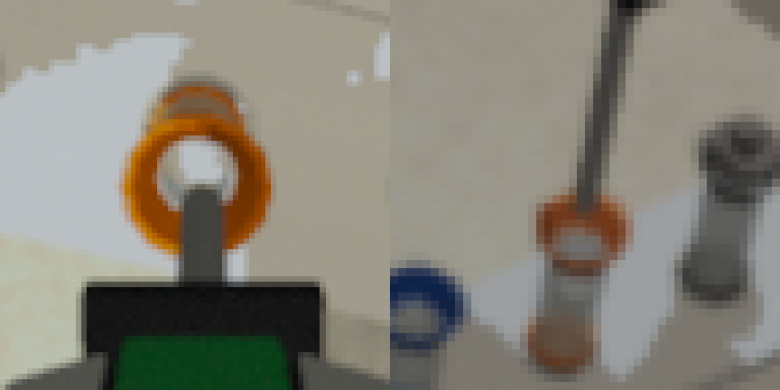

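The tip is over the orange mouth, about 1 mm to its right in the wrist view, so I nudge it and descend.

servo_tool(
  translation=[
    [0,-0.02,0.1],
    [0,-0.02,0.2],
    [0,-0.02,0.3],
    [0,-0.02,0.4],
    [0,-0.02,0.48],
    [0,-0.02,0.55],
    [0,-0.02,0.62],
    [0,-0.02,0.68],
  ],
  dr=[
    [0,0,0],
    [0,0,0],
    [0,0,0],
    [0,0,0],
    [0,0,0],
    [0,0,0],
    [0,0,0],
    [0,0,0],
  ],
  grip=[10,10,10,10,10,10,10,10],
)

```text
time_s: 22.6
tool_pos: [537.8, 96.5, 240.1]
tool_rot: [-0.0, 0.999, 0.046, 0.0]
wrist_force: [0.5, -0.5, -0.8]
grip_width: 19.7
gripper_force: 30.0
```

servo_tool(
  translation=[
    [0,0,0.08],
    [0,0,0.16],
    [0,0,0.24],
    [0,0,0.32],
    [0,0,0.4],
    [0,0,0.46],
    [0,0,0.46],
    [0,0,0.46],
  ],
  dr=[
    [0,0,0],
    [0,0,0],
    [0,0,0],
    [0,0,0],
    [0,0,0],
    [0,0,0],
    [0,0,0],
    [0,0,0],
  ],
  grip=[10,10,10,10,10,10,10,10],
)

```text
time_s: 23.6
tool_pos: [537.8, 96.5, 221.9]
tool_rot: [-0.0, 0.999, 0.046, 0.0]
wrist_force: [-0.5, -0.4, 1.4]
grip_width: 20.0
gripper_force: 30.0
```

servo_tool(
  translation=[
    [0,0,0.06],
    [0,0,0.12],
    [0,0,0.18],
    [0,0,0.24],
    [0,0,0.3],
    [0,0,0.36],
    [0,0,0.4],
    [0,0,0.4],
  ],
  dr=[
    [0,0,0],
    [0,0,0],
    [0,0,0],
    [0,0,0],
    [0,0,0],
    [0,0,0],
    [0,0,0],
    [0,0,0],
  ],
  grip=[10,10,10,10,10,10,10,10],
)

```text
time_s: 24.6
tool_pos: [537.8, 96.5, 205.7]
tool_rot: [0.0, 0.999, 0.046, -0.0]
wrist_force: [0.0, 0.7, 1.5]
grip_width: 19.9
gripper_force: 30.0
```

servo_tool(
  translation=[
    [0,0,0.02],
    [0,0,0.04],
    [0,0,0.06],
    [0,0,0.07],
    [0,0,0.07],
    [0,0,0.07],
    [0,0,0.07],
    [0,0,0.07],
  ],
  dr=[
    [0,0,0],
    [0,0,0],
    [0,0,0],
    [0,0,0],
    [0,0,0],
    [0,0,0],
    [0,0,0],
    [0,0,0],
  ],
  grip=[10,10,10,10,10,10,10,10],
)

```text
time_s: 25.6
tool_pos: [537.8, 96.5, 203.1]
tool_rot: [-0.0, 0.999, 0.046, 0.0]
wrist_force: [-0.8, -0.2, 2.2]
grip_width: 20.0
gripper_force: 30.0
```

servo_tool(
  translation=[
    [0,0,0.02],
    [0,0,0.04],
    [0,0,0.06],
    [0,0,0.06],
    [0,0,0.06],
    [0,0,0.06],
    [0,0,0.06],
    [0,0,0.06],
  ],
  dr=[
    [0,0,0],
    [0,0,0],
    [0,0,0],
    [0,0,0],
    [0,0,0],
    [0,0,0],
    [0,0,0],
    [0,0,0],
  ],
  grip=[10,10,10,10,10,10,10,10],
)

```text
time_s: 26.6
tool_pos: [537.8, 96.5, 200.6]
tool_rot: [-0.0, 0.999, 0.046, -0.0]
wrist_force: [-0.4, 0.9, 2.5]
grip_width: 20.1
gripper_force: 30.0
```

servo_tool(
  translation=[
    [0,0,0.02],
    [0,0,0.04],
    [0,0,0.06],
    [0,0,0.06],
    [0,0,0.06],
    [0,0,0.06],
    [0,0,0.06],
    [0,0,0.06],
  ],
  dr=[
    [0,0,0],
    [0,0,0],
    [0,0,0],
    [0,0,0],
    [0,0,0],
    [0,0,0],
    [0,0,0],
    [0,0,0],
  ],
  grip=[10,10,10,10,10,10,10,10],
)

```text
time_s: 27.6
tool_pos: [537.8, 96.5, 198.3]
tool_rot: [-0.0, 0.999, 0.046, -0.0]
wrist_force: [-0.1, 0.4, 3.3]
grip_width: 19.8
gripper_force: 30.0
```

servo_tool(
  translation=[
    [0,0,0.02],
    [0,0,0.04],
    [0,0,0.06],
    [0,0,0.06],
    [0,0,0.06],
    [0,0,0.06],
    [0,0,0.06],
    [0,0,0.06],
  ],
  dr=[
    [0,0,0],
    [0,0,0],
    [0,0,0],
    [0,0,0],
    [0,0,0],
    [0,0,0],
    [0,0,0],
    [0,0,0],
  ],
  grip=[10,10,10,10,10,10,10,10],
)

```text
time_s: 28.6
tool_pos: [537.8, 96.5, 195.8]
tool_rot: [0.0, 0.999, 0.046, -0.0]
wrist_force: [-0.3, -0.5, 2.5]
grip_width: 20.0
gripper_force: 30.0
```

servo_tool(
  translation=[
    [0,0,0.02],
    [0,0,0.04],
    [0,0,0.06],
    [0,0,0.06],
    [0,0,0.06],
    [0,0,0.06],
    [0,0,0.06],
    [0,0,0.06],
  ],
  dr=[
    [0,0,0],
    [0,0,0],
    [0,0,0],
    [0,0,0],
    [0,0,0],
    [0,0,0],
    [0,0,0],
    [0,0,0],
  ],
  grip=[10,10,10,10,10,10,10,10],
)

```text
time_s: 29.6
tool_pos: [537.8, 96.5, 193.4]
tool_rot: [0.0, 0.999, 0.046, -0.0]
wrist_force: [-0.1, -0.4, 2.2]
grip_width: 20.1
gripper_force: 30.0
```

servo_tool(
  translation=[
    [0,0,0.02],
    [0,0,0.04],
    [0,0,0.06],
    [0,0,0.06],
    [0,0,0.06],
    [0,0,0.06],
    [0,0,0.06],
    [0,0,0.06],
  ],
  dr=[
    [0,0,0],
    [0,0,0],
    [0,0,0],
    [0,0,0],
    [0,0,0],
    [0,0,0],
    [0,0,0],
    [0,0,0],
  ],
  grip=[10,10,10,10,10,10,10,10],
)

```text
time_s: 30.6
tool_pos: [537.9, 96.5, 191.4]
tool_rot: [-0.0, 0.999, 0.046, 0.0]
wrist_force: [-0.8, -1.0, 6.7]
grip_width: 19.8
gripper_force: 30.0
```

servo_tool(
  translation=[
    [0,0,0.02],
    [0,0,0.04],
    [0,0,0.05],
    [0,0,0.05],
    [0,0,0.05],
    [0,0,0.05],
    [0,0,0.05],
    [0,0,0.05],
  ],
  dr=[
    [0,0,0],
    [0,0,0],
    [0,0,0],
    [0,0,0],
    [0,0,0],
    [0,0,0],
    [0,0,0],
    [0,0,0],
  ],
  grip=[10,10,10,10,10,10,10,10],
)

```text
time_s: 31.6
tool_pos: [538.0, 96.5, 190.0]
tool_rot: [-0.0, 0.999, 0.047, 0.001]
wrist_force: [-3.0, -0.9, 12.0]
grip_width: 19.7
gripper_force: 30.0
```

servo_tool(
  translation=[
    [0,0,0.01],
    [0,0,0.015],
    [0,0,0.015],
    [0,0,0.015],
    [0,0,0.015],
    [0,0,0.015],
    [0,0,0.015],
    [0,0,0.015],
  ],
  dr=[
    [0,0,0],
    [0,0,0],
    [0,0,0],
    [0,0,0],
    [0,0,0],
    [0,0,0],
    [0,0,0],
    [0,0,0],
  ],
  grip=[10,10,10,10,10,10,10,10],
)

```text
time_s: 32.6
tool_pos: [538.0, 96.5, 189.6]
tool_rot: [-0.0, 0.999, 0.047, 0.001]
wrist_force: [-2.7, 0.4, 13.5]
grip_width: 19.9
gripper_force: 30.0
```

servo_tool(
  translation=[
    [0,0,-0.1],
    [0,0,-0.4],
    [0,0,-0.8],
    [0,0,-1.3],
    [0,0,-1.8],
    [0,0,-2.3],
    [0,0,-2.56],
    [0,0,-2.56],
  ],
  dr=[
    [0,0,0],
    [0,0,0],
    [0,0,0],
    [0,0,0],
    [0,0,0],
    [0,0,0],
    [0,0,0],
    [0,0,0],
  ],
  grip=[10,10,10,10,10,10,10,10],
)

```text
time_s: 33.6
tool_pos: [537.9, 96.5, 291.4]
tool_rot: [-0.0, 0.999, 0.046, 0.0]
wrist_force: [-1.4, -0.5, -1.4]
grip_width: 19.5
gripper_force: 30.0
```

servo_tool(
  translation=[
    [-0.18,1,0],
    [-0.36,2,0],
    [-0.55,3,0],
    [-0.73,4,0],
    [-0.91,5,0],
    [-1.1,6,0],
    [-1.28,7,0],
    [-1.4,7.6,0],
  ],
  dr=[
    [0,0,0],
    [0,0,0],
    [0,0,0],
    [0,0,0],
    [0,0,0],
    [0,0,0],
    [0,0,0],
    [0,0,0],
  ],
  grip=[10,10,10,10,10,10,10,10],
)

```text
time_s: 34.6
tool_pos: [509.7, -213.0, 289.8]
tool_rot: [-0.0, 0.999, 0.046, -0.001]
wrist_force: [0.5, -0.0, -1.1]
grip_width: 19.7
gripper_force: 30.0
```

servo_tool(
  translation=[
    [-0.055,0.37,0],
    [-0.055,0.37,0],
    [-0.055,0.37,0],
    [-0.055,0.37,0.2],
    [-0.055,0.37,0.4],
    [-0.055,0.37,0.6],
    [-0.055,0.37,0.6],
    [-0.055,0.37,0.6],
  ],
  dr=[
    [0,0,0],
    [0,0,0],
    [0,0,0],
    [0,0,0],
    [0,0,0],
    [0,0,0],
    [0,0,0],
    [0,0,0],
  ],
  grip=[10,10,10,10,10,10,10,10],
)

```text
time_s: 35.6
tool_pos: [509.5, -226.4, 267.0]
tool_rot: [0.0, 0.999, 0.046, 0.0]
wrist_force: [-0.4, 0.0, -0.9]
grip_width: 19.8
gripper_force: 30.0
```

```bash
python3 -c "
from h import *
go(509.3,-226.4,151)
c,im=shot('wrist','ret.png'); cs,s=shot('scene','srt.png')
a=im[130:230,205:305,::-1]; s0=ctrl.observe()['tool_pos']
u,v=np.array(proj(cs,s0+[0,0,-141])).astype(int); b=s[v-40:v+40,u-40:u+40,::-1]
cv2.imwrite('pics/zr.png',np.hstack([cv2.resize(a,(390,390),interpolation=3),cv2.resize(b,(390,390),interpolation=3)]))
"
```

```text
35.6 [ 509.52 -226.36  267.  ] yaw 5.33 z [ 2.e-04 -1.e-04 -1.e+00] F [-0.44  0.05 -0.91] 19.75392755602511 29.999557435512543
units [-0.006  0.     2.9  ]
```

View pics/zr.png

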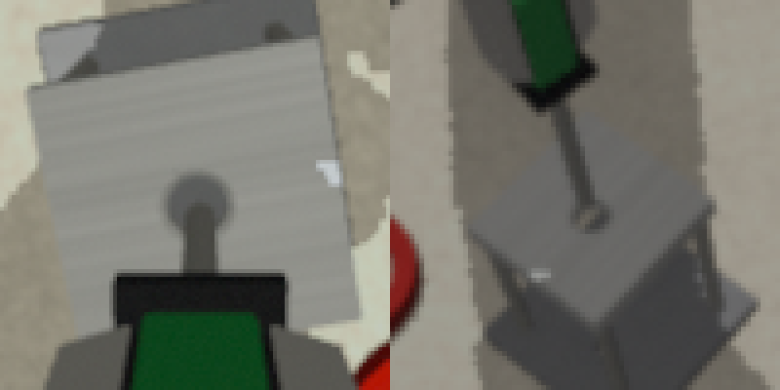

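The tip is right over the hole in both views, wrist (200,208) against hole (197,207), so I lower it.

servo_tool(
  translation=[
    [0,0,0.2],
    [0,0,0.5],
    [0,0,0.9],
    [0,0,1.4],
    [0,0,1.9],
    [0,0,2.3],
    [0,0,2.6],
    [0,0,2.7],
  ],
  dr=[
    [0,0,0],
    [0,0,0],
    [0,0,0],
    [0,0,0],
    [0,0,0],
    [0,0,0],
    [0,0,0],
    [0,0,0],
  ],
  grip=[10,10,10,10,10,10,10,10],
)

```text
time_s: 36.7
tool_pos: [509.3, -226.3, 158.1]
tool_rot: [-0.0, 0.999, 0.046, -0.0]
wrist_force: [-0.5, -0.0, -1.0]
grip_width: 19.9
gripper_force: 30.0
```

servo_tool(
  translation=[
    [0,0,0.05],
    [0,0,0.1],
    [0,0,0.14],
    [0,0,0.17],
    [0,0,0.17],
    [0,0,0.17],
    [0,0,0.17],
    [0,0,0.17],
  ],
  dr=[
    [0,0,0],
    [0,0,0],
    [0,0,0],
    [0,0,0],
    [0,0,0],
    [0,0,0],
    [0,0,0],
    [0,0,0],
  ],
  grip=[10,10,10,10,10,10,10,10],
)

```text
time_s: 37.7
tool_pos: [509.5, -226.3, 152.1]
tool_rot: [0.0, 0.999, 0.046, 0.0]
wrist_force: [0.6, 0.3, -1.8]
grip_width: 20.0
gripper_force: 30.0
```

servo_tool(
  translation=[
    [0,0,0.02],
    [0,0,0.02],
    [0,0,0.02],
    [0,0,0.02],
    [0,0,0.02],
    [0,0,0.02],
    [0,0,0.02],
    [0,0,0.02],
  ],
  dr=[
    [0,0,0],
    [0,0,0],
    [0,0,0],
    [0,0,0],
    [0,0,0],
    [0,0,0],
    [0,0,0],
    [0,0,0],
  ],
  grip=[10,10,10,26,40,60,60,60],
)

```text
time_s: 38.7
tool_pos: [509.5, -226.3, 151.3]
tool_rot: [0.0, 0.999, 0.046, 0.0]
wrist_force: [0.2, -0.5, -0.0]
grip_width: 59.2
gripper_force: 0.0
```

servo_tool(
  translation=[
    [0,0,0],
    [0,0,-0.5],
    [0,0,-1.0],
    [0,0,-1.6],
    [0,0,-2.2],
    [0,0,-2.8],
    [0,0,-2.8],
    [0,0,-2.8],
  ],
  dr=[
    [0,0,0],
    [0,0,0],
    [0,0,0],
    [0,0,0],
    [0,0,0],
    [0,0,0],
    [0,0,0],
    [0,0,0],
  ],
  grip=[60,60,60,60,60,60,60,60],
)

```text
time_s: 39.7
tool_pos: [509.2, -226.2, 262.1]
tool_rot: [-0.0, 0.999, 0.046, -0.001]
wrist_force: [0.8, -0.3, -0.5]
grip_width: 60.1
gripper_force: 0.0
```

```bash
python3 -c "
from m import *
st(); c,im=shot('wrist','fin.png'); handle(c,im)
cv2.imwrite('pics/zf.png',cv2.resize(im[130:250,190:310,::-1],(480,480),interpolation=3))
"
```

```text
39.7 [ 509.18 -226.22  262.1 ] yaw 5.33 z [-1.2e-03  6.0e-04 -1.0e+00] F [ 0.82 -0.27 -0.48] 60.070739075255105 0.0
px [199.  65.] [ 611.2  -173.89] [11.6 11.7] 14.1
px [256. 199.] [ 509.8  -226.78] [18.4 18.7] 5.4
```

View pics/zf.png

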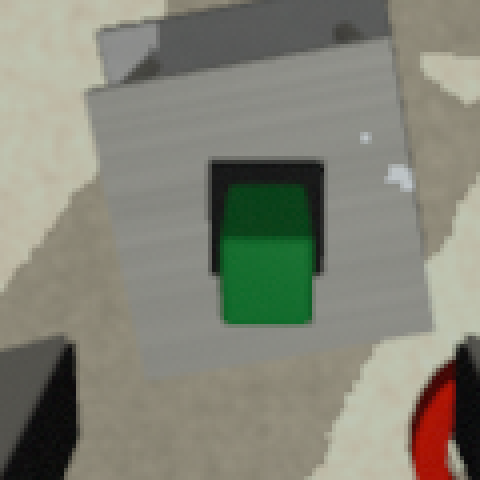

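The rod hangs upright with its flange flat on the plate, where it was at the start, and the gripper is clear.

```bash
python3 -c "
from cell import ctrl
print(ctrl.finish_job())"
```

```text
the job is handed in; nothing more can be done
None
```

The job is handed in (no verdict came back): both frits were pushed to their seats and held at about 14–15 N by the wrist force, blue first and then orange, and the rod hangs released and upright in its stand.

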